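# Close up the salt box and spice jars on the sill

### The job

The eggs are seasoned, so close the seasonings up against the damp of the windowsill: with your fingertips push the flip lids of both spice jars fully shut where they stand in the clip rack, and push the salt box's swivel lid round until it sits squarely over the box. Pick nothing up, keep the jars in their clips, and leave the salt box and everything else on the sill standing where it is.

Things in the scene. Friction and masses are not known exactly. Their poses are not given: they have to be found in the camera images.
- jar_tall: the taller of two glass spice jars, 46 mm in diameter, 104 mm high to the top of the white cap's fixed part, loose but held upright by a spring clip of the rack. Origin: centre of its underside, 4 mm above the sill; z up; its -x axis points from the lid's hinge across the cap to the lid's thumb lip. May stand in either clip, turned in it
- jar_tall_hinge (a point): middle of the hinge line of the taller jar's flip lid, on the cap's rear rim, 23 mm from the jar's axis on its +x side, level with the top of the cap's fixed part; fixed to the jar, with the jar's axes (hinge line along y)
- jar_tall_lid (a joint): angle (rad) of the taller jar's flip lid: 0 = shut flat on the cap (stop), grows as it opens up and over the hinge, pi/2 = upright, limit 2.3 (leaning back). White disc 46 mm in diameter, 6 mm thick; its 14 mm wide thumb lip ends 50 mm from the hinge. Stiff hinge (friction 0.03 N m, no spring): about 1 N at its edge turns it, and it stays at any angle
- jar_short: the shorter of two glass spice jars, 46 mm in diameter, 82 mm high to the top of the white cap's fixed part, loose but held upright by a spring clip of the rack. Origin: centre of its underside, 4 mm above the sill; z up; its -x axis points from the lid's hinge across the cap to the lid's thumb lip. May stand in either clip, turned in it
- jar_short_hinge (a point): middle of the hinge line of the shorter jar's flip lid, on the cap's rear rim, 23 mm from the jar's axis on its +x side, level with the top of the cap's fixed part; fixed to the jar, with the jar's axes (hinge line along y)
- jar_short_lid (a joint): angle (rad) of the shorter jar's flip lid: 0 = shut flat on the cap (stop), grows as it opens up and over the hinge, pi/2 = upright, limit 2.3 (leaning back). White disc 46 mm in diameter, 6 mm thick; its 14 mm wide thumb lip ends 50 mm from the hinge. Stiff hinge (friction 0.03 N m, no spring): about 1 N at its edge turns it, and it stays at any angle
- rack: stainless spring clip rack, fixed: base plate 70 mm (x) by 205 mm (y), 4 mm thick, an upright strip 56 mm high along its +x side, two C clips at 40 to 54 mm height, 45 mm either side of the middle along y. Origin: on the sill, midway between the clips. The rack and the salt box may change sides
- salt_box: round bamboo salt box, 100 mm in diameter, 66 mm high without its lid, loose, about 0.6 kg. Origin: centre of its underside; the lid's pin lies on its +x axis. The lid, a plain bamboo disc 104 mm in diameter and 10 mm thick, underside at 66.5 mm height, overhangs the box by 2 mm all round when shut
- salt_pin (a point): top of the steel pin about which the salt box's lid swivels level: 38 mm from the box's axis on its +x side, at 76.5 mm height (the lid's top face); fixed to the box, with the box's axes
- salt_lid (a joint): angle (rad) of the salt box's swivel lid about the upright pin: 0 = squarely over the box (stop), grows anticlockwise seen from above, so that the lid's middle, 38 mm from the pin, swings from the box's -x side towards its -y side; limit 1.6. Friction 0.04 N m: about 1 N on the lid's edge turns it; it stays where it is left
- egg_timer: chrome dome egg timer, 67 mm in diameter, 56 mm high, between the rack and the salt box. Origin: centre of its underside. A bystander: leave it
- stopper: bottle stopper, green glass head (40 mm) down, cork up, 52 mm high, between the rack and the salt box, towards the robot. Origin: centre of its underside. A bystander: leave it
- hen: white ceramic hen-shaped egg holder with four eggs, about 150 by 230 mm, 139 mm high, behind the work. Origin: centre of its underside. A bystander: leave it
- pepper_mill: dark wooden pepper mill, 54 mm in diameter, 147 mm high, far left. Origin: centre of its underside. A bystander: leave it
- egg_cup: white egg cup with an egg, 50 mm in diameter, 87 mm high, far right. Origin: centre of its underside. A bystander: leave it
- oil_bottle: green glass oil bottle, 62 mm in diameter, 210 mm high, left side. Origin: centre of its underside. A bystander: leave it
- basil_pot: terracotta pot of basil, 120 mm in diameter, about 170 mm high, left side. Origin: centre of its underside. A bystander: leave it
Things that resemble listed ones, but are neither listed nor needed, are in the scene too. What is shaped like the salt_box but green, orange or yellow is not meant.

How it is judged:
By the outcome, as a careful person would: the job done as asked, in the order asked, and still so for the second after the job is handed in, with the robot touching nothing.
It also fails if it takes over 58 s, if anything falls off the work surface, if the arm or the gripper's body presses on something with over 40 N, if the wrist force passes 120 N, or if a joint passes its speed limit or range.

### The arm

A 7-joint arm with a two-finger parallel gripper is mounted at the origin on the work surface. World frame = base frame: x ahead of the robot, y to its left, z up, the work surface at z = 0. Lengths are in m, angles in rad, forces in N, time in s.
With the tool pointing down it reaches from about 0.35 to 0.9 m from the base axis. Payload 19.9 kg.
Tool frame: the origin (TCP) lies midway between the tips of the shut fingers; the grasp point (between the pads) lies arm.hold_point_z behind it (arm.hold_point_z is the distance from the TCP to the grasp point, in m); z points along the fingers, y is the direction in which the jaws open and shut (so a half turn about z gives the same grasp; the last joint's range is limited). The gripper opens to 85 mm and grips with 20 to 120 N. Pads are 22 mm wide; open, the fingers measure 114 mm over their backs; the gripper's body (76 mm by 85 mm) begins 54 mm behind the grasp point. The pads swing forward as they close: fully open they stand 13 mm farther back than shut.
Start: joints at [1.284, 0.417, -0.01, 1.614, 0.005, 1.111, -0.053], TCP at [0.152, -0.606, 0.231] pointing down, gripper open.
Joint ranges: [-2.81, 2.81], [-0.39, 2.02], [-1.27, 1.25], [0.06, 2.57], [-1.19, 4.33], [0.19, 2], [-2.82, 2.82]. Speed limits (rad/s): [1.89, 1.89, 2.39, 2.39, 3.01, 3.01, 3.01].

### API

Orientations are given as a unit quaternion [w, x, y, z].
In Python, from workcell import read_state, cams, arm gives the robot as it stands.
- The arm moves only by the shell command python3 -m creep 'ROWS' [FORCE]. ROWS is JSON, a list of rows, each a list of 7 numbers: the shift along the tool's x, y, z in m, then the turn, a rotation vector about the tool's x, y, z in degrees, then the finger opening in m, from 0 to 0.0854. A call has 1 to 20 rows; each row shifts and turns the commanded pose from where the row before left it, along the tool's axes as they then stand; what a row does not reach is not made up. A row lasts 1/12 s, in which the tool goes at most 41.7 mm and 7.16 degrees, less where a joint would pass 70% of its speed; a pose out of reach is approached as far as the arm can. A call with a gripper value outside its range is refused whole. The fingers move at their own pace and stop on an object; FORCE is the grip in N (left out, the last holds). Time passes only in rows, so rows that do not move let the fingers close. It gives the time, the measured TCP pose, the force and the opening at its end, in the units of the state.
- read_state(): the state, without advancing time (a new reading comes with each control period).
- cams.read_camera(name): name is "side" or "top"; returns (picture, depth): 480x640x3 uint8, blue, green, red; 480x640 float32, m along the optical axis (not along the pixel's ray), 0 where there is no reading.
- cams.camera_info(name): a dict with "camera_matrix" (3x3 intrinsics, pixels), "k1" (the pictures are not rectified: a ray, as slopes to the right and down, at radius r is drawn at 1 + k1 r^2 times it, then the intrinsics apply), "cam_to_world" (4x4, takes a point from camera to world coordinates). Camera axes: x right, y up, looking along -z (the intrinsics and any distortion apply to the point x, -y, -z); pixel columns grow to the right and rows downward; lengths in m; the calibration is good to about 2 mm. A picture is of the moment at which its call begins. camera_info takes no time and is no camera call.
- arm.hand_in(): hands the job in, once; it reports no verdict.
The state is a dict: "time": time; "q": joint angles; "joint_velocities": joint speeds; "tau": joint torques, N m; "tcp_pos": TCP position; "eef_rot": TCP orientation; "ft_force": force on the tool from outside, world axes, zero at the start; "ft_torque": the same for the moment, N m; "width": finger opening in m.
Only numpy, scipy, OpenCV 4.12 (cv2) and the standard library are available. Lean on these libraries where they do the work, as an engineer would, in place of code of your own. Each camera call takes 0.05 s, during which the arm holds its last target. There are 200 camera calls.

## Working session

There is one attempt and no reset: what is moved stays moved. The work goes in short steps, Python scripts to look and compute and a shell command to move; the robot and the scene stay as the last step left them, time stands still between calls to the robot, and variables do not carry over. Pictures are saved under pics/ and viewed, about 8 in all and at most 12, crops included, and the job is handed in when it is done.

```bash
mkdir -p pics; cat > h.py <<'E'
import numpy as np, cv2
from workcell import read_state, cams, arm
def pts(name):
    im,d=cams.read_camera(name); c=cams.camera_info(name)
    K=np.array(c["camera_matrix"]);k1=c["k1"];T=np.array(c["cam_to_world"])
    v,u=np.mgrid[0:480,0:640]
    x=(u-K[0,2])/K[0,0];y=(v-K[1,2])/K[1,1]
    X,Y=x.copy(),y.copy()
    for _ in range(8):
        f=1+k1*(X**2+Y**2);X=x/f;Y=y/f
    P=np.stack([X*d,-Y*d,-d,np.ones_like(d)],-1)@T.T
    return im,d,P[...,:3]
E
python3 - <<'E'
from h import *
for n in("top","side"):
    im,d,P=pts(n);cv2.imwrite(f"pics/{n}0.png",im);np.savez(f"{n}0.npz",im=im,d=d,P=P)
    print(np.array(cams.camera_info(n)["cam_to_world"]).round(2))
s=read_state();print({k:np.round(v,3) for k,v in s.items()},arm.hold_point_z)
E
```

```text
[[ 0.02  0.99 -0.12  0.4 ]
 [-1.    0.02  0.02  0.1 ]
 [ 0.02  0.12  0.99  1.25]
 [ 0.    0.    0.    1.  ]]
[[ 1.    0.04 -0.05  0.46]
 [-0.07  0.65 -0.76 -1.02]
 [ 0.    0.76  0.65  1.04]
 [ 0.    0.    0.    1.  ]]
{'time': np.float64(0.1), 'q': array([ 1.284,  0.418, -0.01 ,  1.614,  0.005,  1.111, -0.053]), 'joint_velocities': array([ 0.001, -0.   , -0.   , -0.002,  0.   ,  0.001,  0.001]), 'tau': array([ 0.0000e+00, -8.6582e+01,  6.8000e-01, -4.3564e+01,  1.9000e-02,
        5.0000e-03, -0.0000e+00]), 'tcp_pos': array([ 0.152, -0.606,  0.231]), 'eef_rot': array([-0.001,  0.992,  0.123, -0.   ]), 'ft_force': array([-0.185, -0.162, -0.127]), 'ft_torque': array([-0.009, -0.022,  0.018]), 'width': np.float64(0.085)} 0.0187
```

View pics/top0.png

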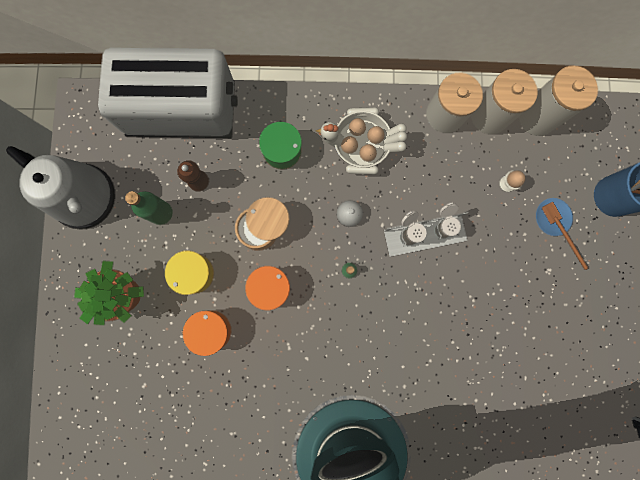

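View pics/side0.png

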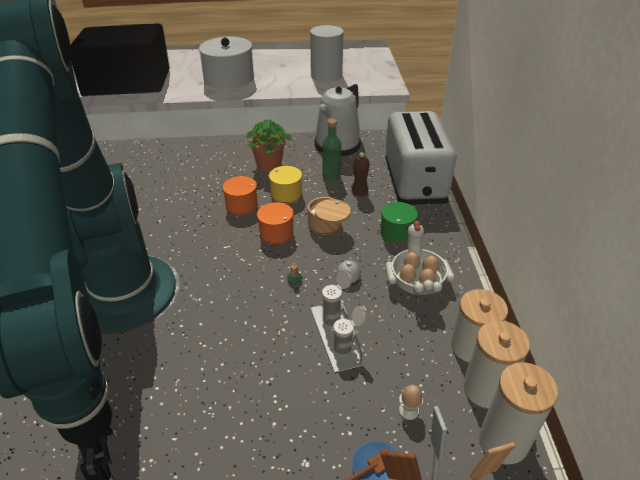

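The top view shows the salt box at (262,222) with its lid swung to the upper right. The jars are at (415,233) and (450,227) with their lids open at the far side. I'll enlarge both areas.

```bash
python3 - <<'E'
from h import *
A=np.load("top0.npz");B=np.load("side0.npz")
z=lambda im,x0,y0,w,h,s:cv2.resize(im[y0:y0+h,x0:x0+w],None,fx=s,fy=s,interpolation=cv2.INTER_CUBIC)
a=z(A['im'],375,190,100,75,4);b=z(A['im'],225,185,100,75,4);c=z(B['im'],295,270,100,75,4)[:300];d=z(B['im'],280,180,100,75,4)
cv2.imwrite("pics/crop.png",np.vstack([np.hstack([a,b]),np.hstack([c,d])]))
for N,D,(x0,x1,y0,y1) in(("top",A,(0.4,.75,-.4,.35)),("side",B,(0.4,.75,-.4,.35))):
    P=D['P'];d=D['d']
    m=(d>0)&(P[...,0]>x0)&(P[...,0]<x1)&(P[...,1]>y0)&(P[...,1]<y1)&(P[...,2]>.02)
    n,l,st,ce=cv2.connectedComponentsWithStats(m.astype(np.uint8))
    for i in range(1,n):
        if st[i,4]>25:
            Q=P[l==i];print(N,st[i],ce[i].round(),Q.min(0).round(3),Q.max(0).round(3),np.median(Q,0).round(3))
E
```

```text
top [259 145  42  23 692] [280. 155.] [0.707 0.138 0.02 ] [0.75  0.238 0.086] [0.729 0.186 0.076]
top [336 148  70  27 802] [365. 160.] [ 0.692 -0.119  0.02 ] [0.75  0.049 0.085] [ 0.73  -0.023  0.051]
top [505 170  15  19 209] [512. 179.] [ 0.663 -0.4    0.031] [ 0.708 -0.379  0.089] [ 0.682 -0.389  0.07 ]
top [ 235  198   54   52 2047] [261. 223.] [0.499 0.163 0.021] [0.621 0.291 0.084] [0.559 0.227 0.075]
top [337 201  26  25 520] [349. 213.] [ 0.564 -0.02   0.02 ] [0.627 0.043 0.062] [0.592 0.014 0.043]
top [ 385  202   82   45 1366] [430. 226.] [ 0.511 -0.281  0.02 ] [ 0.609 -0.077  0.157] [ 0.556 -0.183  0.093]
top [343 263  13  15 132] [349. 270.] [ 0.435 -0.004  0.02 ] [0.47  0.026 0.057] [0.451 0.012 0.026]
top [245 266  44  25 842] [267. 280.] [0.4   0.159 0.068] [0.456 0.261 0.085] [0.423 0.209 0.077]
side [ 307  197   43   33 1119] [327. 213.] [0.501 0.157 0.02 ] [0.623 0.294 0.084] [0.555 0.211 0.075]
side [272 202  21  38 666] [281. 220.] [0.4   0.153 0.02 ] [0.457 0.266 0.083] [0.426 0.182 0.075]
side [380 202  19  37 479] [389. 221.] [0.71  0.133 0.02 ] [0.75  0.239 0.086] [0.731 0.165 0.074]
side [385 251  27  42 658] [399. 272.] [ 0.695 -0.082  0.02 ] [0.75  0.046 0.079] [ 0.731 -0.034  0.049]
side [ 319  260   47  101 2221] [342. 309.] [ 0.513 -0.279  0.02 ] [0.629 0.035 0.156] [ 0.562 -0.16   0.083]
side [288 265  12  17 126] [293. 273.] [ 0.439 -0.012  0.02 ] [0.469 0.019 0.055] [0.454 0.005 0.034]
side [400 384  21  15  70] [409. 389.] [ 0.666 -0.4    0.044] [ 0.706 -0.385  0.088] [ 0.68  -0.396  0.082]
```

View pics/crop.png

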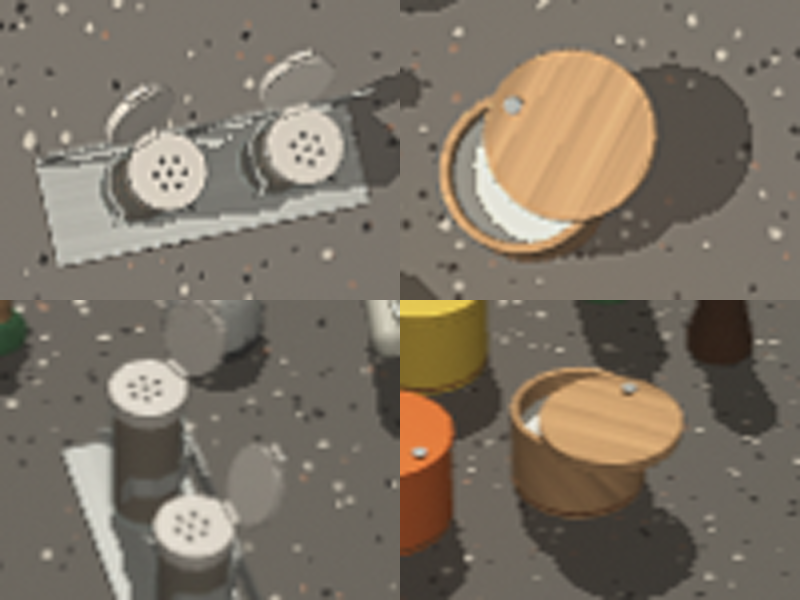

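```bash
cat > fit.py <<'E'
from h import *
def circ(Q,r):
    h=cv2.convexHull((Q[:,:2]*1e4).astype(np.int32))
    (c,rr)=cv2.minEnclosingCircle(h);return np.array(c)/1e4,rr/1e4
def clouds(A,B):
    return np.vstack([np.c_[D['P'].reshape(-1,3),D['im'].reshape(-1,3)][D['d'].ravel()>0] for D in(A,B)])
def jars(A,B,C0):
  for N,D in(("top",A),("side",B)):
    q=D['P'].reshape(-1,3);q=q[D['d'].ravel()>0]
    for nm,zt,c0 in C0:
        m=(np.hypot(*(q[:,:2]-c0).T)<.028)&(abs(q[:,2]-zt)<.004)
        print(N,nm,"cap n",m.sum(),"z",np.median(q[m,2]).round(4) if m.any() else 0,*(circ(q[m],.023) if m.sum()>5 else []), (q[m,:2].min(0)+q[m,:2].max(0))/2 if m.any() else 0)
        m=(np.hypot(*(q[:,:2]-c0).T)<.075)&(q[:,2]>zt+.010)
        L=q[m]
        if len(L)>8:
            c=L.mean(0);w,V=np.linalg.eigh(np.cov((L-c).T))
            print("   lid n",len(L),"c",c.round(4),"normal",V[:,0].round(3),"rms",w[0]**.5,"zmin/max",L[:,2].min().round(3),L[:,2].max().round(3),"lo",L[L[:,2]<zt+.02].mean(0).round(3),"hi",L[L[:,2]>L[:,2].max()-.01].mean(0).round(3))
E
python3 - <<'E'
from fit import *
A=np.load("top0.npz");B=np.load("side0.npz")
P=A['P']
for u,v in((417,233),(451,227),(253,211),(267,219)):print((u,v),P[v,u].round(4), np.median(P[v-1:v+2,u-1:u+2].reshape(-1,3),0).round(4))
c1=P[233,417,:2];c2=P[227,451,:2]
jars(A,B,[("left",np.median(P[231:236,415:419,2]),c1),("right",np.median(P[225:230,449:453,2]),c2)])
for N,D in(("top",A),("side",B)):
    q=D['P'];im=D['im'].astype(int)
    m=(D['d']>0)&(q[...,0]>.48)&(q[...,0]<.64)&(q[...,1]>.14)&(q[...,1]<.31)
    for z0,z1 in((.0715,.082),(.060,.0695)):
        mm=m&(q[...,2]>z0)&(q[...,2]<z1);n=cv2.connectedComponentsWithStats(mm.astype(np.uint8))
        i=1+n[2][1:,4].argmax();Q=q[n[1]==i];print(N,z0,len(Q),circ(Q,0),Q.min(0).round(4),Q.max(0).round(4),np.median(Q[:,2]))
E
```

```text
(417, 233) [ 0.5369 -0.1403  0.1117] [ 0.5374 -0.1404  0.1084]
(451, 227) [ 0.5562 -0.2285  0.0845] [ 0.5559 -0.2285  0.0861]
(253, 211) [0.5867 0.2466 0.0811] [0.5868 0.2466 0.0789]
(267, 219) [0.5692 0.2134 0.0724] [0.5688 0.2132 0.0765]
top left cap n 292 z 0.1084 [ 0.53986748 -0.13851488] 0.024211375427246093 [ 0.53955554 -0.13981996]
   lid n 153 c [ 0.5682 -0.1169  0.1365] normal [ 0.736  0.496 -0.461] rms 0.0016186446461587181 zmin/max 0.119 0.157 lo [ 0.563 -0.121  0.124] hi [ 0.575 -0.113  0.152]
top right cap n 278 z 0.0865 [ 0.55956284 -0.22706082] 0.024281959533691406 [ 0.55936494 -0.22782351]
   lid n 199 c [ 0.5873 -0.2079  0.1127] normal [ 0.621  0.449 -0.642] rms 0.004310971865201635 zmin/max 0.097 0.132 lo [ 0.583 -0.212  0.103] hi [ 0.602 -0.215  0.127]
side left cap n 229 z 0.1089 [ 0.5381062  -0.13846744] 0.0256327392578125 [ 0.54056188 -0.13862828]
   lid n 210 c [ 0.5711 -0.1188  0.135 ] normal [ 0.724  0.518 -0.456] rms 0.0020679432744653424 zmin/max 0.119 0.156 lo [ 0.566 -0.121  0.124] hi [ 0.577 -0.114  0.15 ]
side right cap n 258 z 0.0866 [ 0.56034907 -0.22742993] 0.024592515563964842 [ 0.56063624 -0.22793415]
   lid n 253 c [ 0.5871 -0.2071  0.1112] normal [ 0.646  0.481 -0.593] rms 0.004337714874405755 zmin/max 0.097 0.133 lo [ 0.577 -0.201  0.102] hi [ 0.604 -0.214  0.127]
top 0.0715 1424 (array([0.57005122, 0.21405208]), 0.0522673583984375) [0.518  0.1628 0.0715] [0.6205 0.2656 0.0818] 0.07657733714076098
top 0.06 171 (array([0.54833989, 0.2440179 ]), 0.04973460998535156) [0.4992 0.2034 0.0602] [0.5916 0.2913 0.0694] 0.065401398438375
side 0.0715 648 (array([0.56999126, 0.21427449]), 0.05496823120117188) [0.5202 0.1594 0.0715] [0.6228 0.2676 0.0819] 0.07762105224309285
side 0.06 103 (array([0.54135, 0.245  ]), 0.0519720458984375) [0.5009 0.1957 0.0602] [0.575  0.2944 0.0693] 0.06596193873629042
```

```bash
cat > lid.py <<'E'
from h import *
from scipy.optimize import least_squares
# fit lid model: az (hinge dir), th, given jar axis c, top z
def fit(L,c,zt):
    best=None
    def sd(p):
        az,th=p;e=np.array([np.cos(az),np.sin(az)])
        r=L[:,:2]-c; u=.023-r@e; v=r@np.array([-e[1],e[0]]); w=L[:,2]-zt
        a=u*np.cos(th)+w*np.sin(th); b=-u*np.sin(th)+w*np.cos(th)
        # signed distance to disc r=.023 centred a=.023, b in 0..6 mm
        dr=np.hypot(a-.023,v)-.023; db=abs(b-.003)-.003
        return np.where((dr>0)|(db>0),np.hypot(np.maximum(dr,0),np.maximum(db,0)),np.maximum(dr,db))
    for az in np.radians([0,30,60]):
        for th in(1.3,1.7,2.1):
            s=least_squares(sd,[az,th],loss='soft_l1',f_scale=.0015)
            if best is None or s.cost<best.cost:best=s
    return best.x,np.median(abs(sd(best.x)))
def run(A,B,C):
    for nm,c,zt in C:
        for N,Ds in(("top",[A]),("side",[B]),("both",[A,B])):
            L=np.vstack([D['P'][D['d']>0] for D in Ds])
            L=L[(np.hypot(*(L[:,:2]-c).T)<.07)&(L[:,2]>zt+.008)&(L[:,2]<zt+.06)]
            x,e=fit(L,np.array(c),zt);print(nm,N,len(L),"az deg",np.degrees(x[0]).round(1),"th",x[1].round(3),"med mm",(e*1e3).round(2),"hinge",(np.array(c)+.023*np.array([np.cos(x[0]),np.sin(x[0])])).round(4))
E
python3 - <<'E'
from lid import *
run(np.load("top0.npz"),np.load("side0.npz"),[("tall",(.5397,-.139),.108),("short",(.560,-.2275),.086)])
E
```

```text
tall top 162 az deg 35.1 th 1.972 med mm 0.62 hinge [ 0.5585 -0.1258]
tall side 223 az deg 35.3 th 2.02 med mm 1.14 hinge [ 0.5585 -0.1257]
tall both 385 az deg 35.4 th 1.988 med mm 1.03 hinge [ 0.5585 -0.1257]
short top 186 az deg 17.3 th 2.005 med mm 0.89 hinge [ 0.582  -0.2206]
short side 233 az deg 20.6 th 2.059 med mm 1.23 hinge [ 0.5815 -0.2194]
short both 419 az deg 19.6 th 2.025 med mm 1.33 hinge [ 0.5817 -0.2198]
```

```bash
python3 -m creep '[[0.028,-0.0137,0,0,0,0,0],[0.028,-0.0137,0,0,0,0,0],[0.028,-0.0137,0,0,0,0,0],[0.028,-0.0137,0,0,0,0,0],[0.028,-0.0137,0,0,0,0,0],[0.028,-0.0137,0,0,0,0,0],[0.028,-0.0137,0,0,0,0,0],[0.028,-0.0137,0,0,0,0,0],[0.028,-0.0137,0,0,0,0,0],[0.028,-0.0137,0,0,0,0,0],[0.028,-0.0137,0,0,0,0,0],[0.028,-0.0137,0,0,0,0,0],[0.028,-0.0137,0,0,0,0,0],[0.028,-0.0137,0,0,0,0,0],[0.028,-0.0137,0,0,0,0,0],[0.028,-0.0137,0,0,0,0,0],[0.028,-0.0137,0,0,0,0,0],[0.028,-0.0137,0,0,0,0,0],[0.028,-0.0137,0,0,0,0,0],[0.028,-0.0137,0,0,0,0,0]]' 20
cat > goto.py <<'E'
# print the tool-frame shift and turn to a world target: x y z [az of tool x, deg]
import sys
from h import *
from scipy.spatial.transform import Rotation as R
a=list(map(float,sys.argv[1:]));s=read_state()
q=np.array(s["eef_rot"]);M=R.from_quat(q[[1,2,3,0]]).as_matrix()
az=np.degrees(np.arctan2(M[1,0],M[0,0]))
print("t",round(s["time"],2),"tcp",np.round(s["tcp_pos"],4),"az",az.round(2),"zdir",M[:,2].round(3),"F",np.round(s["ft_force"],2))
print("shift(before turn)",(M.T@(np.array(a[:3])-s["tcp_pos"])).round(4))
if len(a)>3:
    c,n=np.cos(np.radians(a[3])),np.sin(np.radians(a[3]))
    print("turn z",round(az-a[3],2),"shift after turn",(np.array([[c,n,0],[n,-c,0],[0,0,-1]])@(np.array(a[:3])-s["tcp_pos"])).round(4))
E
python3 goto.py .6356 -.2012 .118 19
```

```text
time: 1.77
tcp_pos: [0.6294, -0.2031, 0.2309]
eef_rot: [-0.0, 0.992, 0.123, -0.0]
ft_force: [0.7, -0.7, 0.6]
width: -0.0
t 1.77 tcp [ 0.6294 -0.2031  0.2309] az 14.07 zdir [-0.001  0.    -1.   ] F [ 0.69 -0.68  0.58]
shift(before turn) [ 0.0065 -0.0003  0.1129]
turn z -4.93 shift after turn [0.0065 0.0003 0.1129]
```

```bash
python3 -m creep '[[0.0065,0,0,0,0,-5,0],[0,0,0.028,0,0,0,0],[0,0,0.028,0,0,0,0],[0,0,0.028,0,0,0,0],[0,0,0.028,0,0,0,0],[0,0,0,0,0,0,0],[0,0,0,0,0,0,0]]'; python3 goto.py .5807 -.2201 .118 19
python3 -m creep '[[-0.006,0,0,0,0,0,0],[-0.006,0,0,0,0,0,0],[-0.006,0,0,0,0,0,0],[-0.006,0,0,0,0,0,0],[-0.006,0,0,0,0,0,0],[-0.006,0,0,0,0,0,0],[-0.006,0,0,0,0,0,0],[-0.006,0,0,0,0,0,0],[-0.006,0,0,0,0,0,0],[-0.004,0,0,0,0,0,0],[0,0,0,0,0,0,0]]'
python3 - <<'E'
from h import *
o=[]
for n,x,y in(("top",375,190),("side",295,260)):
    im,d,P=pts(n);o.append(cv2.resize(im[y:y+90,x:x+100],None,fx=4,fy=4,interpolation=2))
cv2.imwrite("pics/p1.png",np.hstack(o))
E
```

```text
time: 2.35
tcp_pos: [0.6342, -0.2023, 0.1185]
eef_rot: [-0.001, 0.986, 0.166, -0.001]
ft_force: [-0.3, 0.9, 1.8]
width: 0.0004
t 2.35 tcp [ 0.6342 -0.2023  0.1185] az 19.09 zdir [-0.003  0.001 -1.   ] F [-0.29  0.9   1.78]
shift(before turn) [-0.0564 -0.0007  0.0006]
turn z 0.09 shift after turn [-0.0564 -0.0006  0.0005]
time: 3.27
tcp_pos: [0.5791, -0.2221, 0.1192]
eef_rot: [-0.0, 0.986, 0.165, -0.0]
ft_force: [0.5, -0.2, -0.1]
width: 0.0001
```

View pics/p1.png

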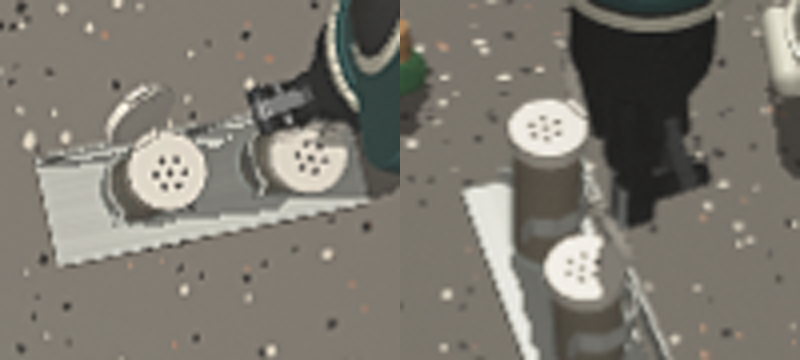

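```bash
python3 -m creep '[[-0.004,0,0.001,0,0,0,0],[-0.004,0,0.0015,0,0,0,0],[-0.004,0,0.002,0,0,0,0],[-0.004,0,0.0025,0,0,0,0],[-0.003,0,0.003,0,0,0,0],[-0.003,0,0.003,0,0,0,0],[0,0,0.003,0,0,0,0],[0,0,0.003,0,0,0,0],[0,0,0.003,0,0,0,0],[0,0,0.002,0,0,0,0],[0,0,0.001,0,0,0,0],[0,0,0,0,0,0,0]]'
python3 -m creep '[[0,0,0.001,0,0,0,0],[0,0,0,0,0,0,0]]'
python3 -m creep '[[0,0,0.001,0,0,0,0],[0,0,0,0,0,0,0]]'
python3 -m creep '[[0,0,0.001,0,0,0,0],[0,0,0,0,0,0,0]]'
```

```text
time: 4.37
tcp_pos: [0.5592, -0.2286, 0.094]
eef_rot: [-0.0, 0.986, 0.166, -0.0]
ft_force: [0.5, -0.5, -0.6]
width: -0.0002
time: 4.53
tcp_pos: [0.5592, -0.2288, 0.0932]
eef_rot: [-0.0, 0.986, 0.166, -0.0]
ft_force: [0.5, 1.2, 0.4]
width: 0.0001
time: 4.7
tcp_pos: [0.5594, -0.2289, 0.0925]
eef_rot: [0.0, 0.986, 0.166, 0.0]
ft_force: [-0.8, -0.5, 2.5]
width: 0.0
time: 4.87
tcp_pos: [0.56, -0.2291, 0.0924]
eef_rot: [0.001, 0.986, 0.166, 0.001]
ft_force: [-2.1, -0.1, 12.6]
width: 0.0003
```

```bash
python3 -m creep '[[0,0,-0.02,0,0,0,0],[0,0,-0.03,0,0,0,0],[0,0,-0.03,0,0,0,0],[0,0,-0.03,0,0,0,0],[0.0145,-0.019,0,0,0,0,0],[0.0145,-0.019,0,0,0,0,0],[0.0145,-0.019,0,0,0,0,0],[0.0145,-0.019,0,0,0,0,0],[0.0145,-0.019,0,0,0,0,0],[0.0145,-0.019,0,0,0,0,0],[0,0,0,0,0,-5.4,0],[0,0,0,0,0,-5.4,0],[0,0,0,0,0,-5.4,0],[0,0,0,0,0,0,0],[0,0,0,0,0,0,0]]'; python3 goto.py .605 -.0928 .140 35.3
```

```text
time: 6.12
tcp_pos: [0.6042, -0.0927, 0.2012]
eef_rot: [-0.0, 0.953, 0.302, -0.0]
ft_force: [1.2, 0.9, -0.0]
width: -0.0001
t 6.12 tcp [ 0.6042 -0.0927  0.2012] az 35.1 zdir [-0.  0. -1.] F [ 1.2   0.92 -0.03]
shift(before turn) [0.0006 0.0005 0.0612]
turn z -0.2 shift after turn [0.0006 0.0005 0.0612]
```

```bash
python3 -m creep '[[0,0,0.021,0,0,0,0],[0,0,0.02,0,0,0,0],[0,0,0.02,0,0,0,0],[0,0,0,0,0,0,0],[-0.006,0,0,0,0,0,0],[-0.006,0,0,0,0,0,0],[-0.006,0,0,0,0,0,0],[-0.006,0,0,0,0,0,0],[-0.006,0,0,0,0,0,0],[-0.006,0,0,0,0,0,0],[-0.006,0,0,0,0,0,0],[-0.006,0,0,0,0,0,0],[-0.006,0,0,0,0,0,0],[-0.006,0,0,0,0,0,0],[0,0,0,0,0,0,0]]'
python3 -m creep '[[-0.004,0,0.001,0,0,0,0],[-0.004,0,0.0015,0,0,0,0],[-0.004,0,0.002,0,0,0,0],[-0.004,0,0.0025,0,0,0,0],[-0.003,0,0.003,0,0,0,0],[-0.003,0,0.003,0,0,0,0],[0,0,0.003,0,0,0,0],[0,0,0.003,0,0,0,0],[0,0,0.003,0,0,0,0],[0,0,0.002,0,0,0,0],[0,0,0.001,0,0,0,0],[0,0,0,0,0,0,0]]'
python3 -m creep '[[0,0,0.001,0,0,0,0],[0,0,0,0,0,0,0]]'
python3 -m creep '[[0,0,0.001,0,0,0,0],[0,0,0,0,0,0,0]]'
```

```text
time: 7.37
tcp_pos: [0.5542, -0.1282, 0.1402]
eef_rot: [-0.0, 0.953, 0.303, -0.0]
ft_force: [0.2, -0.5, 0.2]
width: 0.0002
time: 8.37
tcp_pos: [0.5376, -0.1397, 0.1153]
eef_rot: [-0.0, 0.953, 0.303, 0.0]
ft_force: [0.0, 0.2, 2.2]
width: 0.0002
time: 8.53
tcp_pos: [0.5383, -0.1396, 0.1149]
eef_rot: [0.0, 0.953, 0.303, 0.001]
ft_force: [0.9, 2.0, 7.8]
width: 0.0
time: 8.7
tcp_pos: [0.539, -0.1394, 0.1146]
eef_rot: [0.001, 0.953, 0.303, 0.002]
ft_force: [1.7, 2.3, 16.1]
width: -0.0
```

```bash
python3 -m creep '[[0,0,-0.02,0,0,0,0],[0,0,-0.03,0,0,0,0],[0,0,-0.03,0,0,0,0],[0,0,-0.03,0,0,0,0],[0,0,-0.03,0,0,0,0],[0.03,-0.02,0,0,0,0,0],[0.03,-0.02,0,0,0,0,0],[0.03,-0.02,0,0,0,0,0],[0.02,-0.02,0,0,0,0,0],[0,0,0,0,0,0,0]]'
python3 - <<'E'
from lid import *
from scipy.optimize import least_squares
A,B={},{}
o=[]
for n,D in(("top",A),("side",B)):
    D['im'],D['d'],D['P']=pts(n)
T=cv2.resize(A['im'][190:265,375:475],None,fx=4,fy=4,interpolation=2)
S=cv2.resize(B['im'][260:335,295:395],None,fx=4,fy=4,interpolation=2)
cv2.imwrite("pics/p2.png",np.hstack([T,S]))
for nm,c,zt in(("tall",(.5397,-.139),.108),("short",(.56,-.2275),.086)):
    for N,D in(("top",A),("side",B)):
        q=D['P'][D['d']>0];r=np.hypot(*(q[:,:2]-c).T)
        k=q[(r<.018)&(q[:,2]>zt-.02)]
        k2=q[(r<.023)&(q[:,2]>zt-.01)]
        if len(k)>9:print(nm,N,len(k),"medz",np.median(k[:,2]).round(4),"plane",np.linalg.lstsq(np.c_[k[:,:2]-c,np.ones(len(k))],k[:,2],rcond=None)[0].round(3),"bbox c",((k2.min(0)+k2.max(0))/2)[:2].round(4),"hi",(q[(r<.07),2]>zt+.02).sum())
# salt
def unproj(n,uv,z):
    c=cams.camera_info(n);K=np.array(c["camera_matrix"]);T=np.array(c["cam_to_world"])
    xy=(uv-K[[0,1],[2,2]])/K[[0,1],[0,1]];X=xy.copy()
    for _ in range(8):X=xy/(1+c["k1"]*(X**2).sum(1,keepdims=True))
    d=np.c_[X[:,0],-X[:,1],-np.ones(len(X))]@T[:3,:3].T
    return (T[:3,3]+d*((z-T[2,3])/d[:,2:]))[:,:2]
D=np.load("top0.npz");P=D['P'];im=D['im']
w=((P[...,2]>.0715)&(P[...,2]<.083)&(P[...,0]>.5)&(P[...,0]<.64)&(P[...,1]>.15)&(P[...,1]<.31)).astype(np.uint8)
n,l,st,_=cv2.connectedComponentsWithStats(w);i=1+st[1:,4].argmax()
C=max(cv2.findContours((l==i).astype(np.uint8),0,1)[0],key=len)[:,0].astype(float)
X=unproj("top",C,.0765)
f=lambda X:least_squares(lambda p:np.hypot(*(X-p[:2]).T)-p[2],[.56,.22,.05],loss='soft_l1',f_scale=.001).x
print("lid",f(X).round(4))
sub=cv2.cvtColor(im[198:226,240:266],6);print("pin bright:");hs=cv2.cvtColor(im,cv2.COLOR_BGR2HSV)
m=(hs[...,1]<60)&(l==i);vv,uu=np.nonzero(m);k=np.hypot(uu-253.2,vv-211)<5
print(k.sum(),np.c_[uu,vv][k].mean(0),unproj("top",np.c_[uu,vv][k].mean(0)[None].astype(float),.0765))
# rim outer: wood colored, not lid, left part
m2=((hs[...,1]>75)&(hs[...,0]<25)&(hs[...,2]>90)).astype(np.uint8);m2[:198]=0;m2[252:]=0;m2[:,:230]=0;m2[:,292:]=0
C=np.vstack(cv2.findContours(m2,0,1)[0])[:,0].astype(float)
X=unproj("top",C,.066);c=np.array([.549,.243]);r=np.hypot(*(X-c).T);a=np.degrees(np.arctan2(X[:,1]-c[1],X[:,0]-c[0]))
k=(abs(r-.05)<.006)&((a>65)|(a<-165));print("box",k.sum(),f(X[k]).round(4))
g=least_squares(lambda p:np.hypot(*(X[k]-p).T)-.05,c,loss='soft_l1',f_scale=.001).x;print(g.round(4))
E
```

```text
time: 9.53
tcp_pos: [0.5812, -0.0043, 0.2532]
eef_rot: [-0.001, 0.952, 0.306, 0.0]
ft_force: [-0.3, 0.7, -0.1]
width: 0.0002
tall side 145 medz 0.1157 plane [0.072 0.157 0.115] bbox c [ 0.5403 -0.1394] hi 345
short top 100 medz 0.0933 plane [-0.075  0.025  0.094] bbox c [ 0.5612 -0.235 ] hi 0
short side 163 medz 0.0933 plane [0.038 0.054 0.093] bbox c [ 0.5595 -0.2279] hi 10
lid [0.5697 0.2139 0.0508]
pin bright:
15 [252.53333333 210.86666667] [[0.587743   0.24833897]]
box 45 [0.5506 0.2375 0.0533]
[0.5486 0.2407]
```

View pics/p2.png

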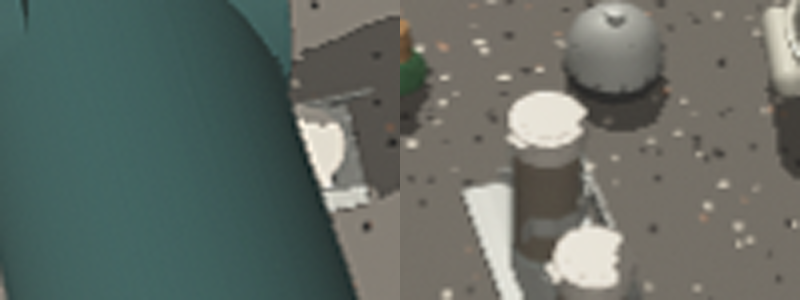

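```bash
python3 -m creep '[[0.025,-0.0193,0,0,0,0,0],[0.025,-0.0193,0,0,0,0,0],[0.025,-0.0193,0,0,0,0,0],[0.025,-0.0193,0,0,0,0,0],[0.025,-0.0193,0,0,0,0,0],[0.025,-0.0193,0,0,0,0,0],[0,0,0.025,0,0,-6.9,0],[0,0,0.025,0,0,-6.9,0],[0,0,0.025,0,0,-6.9,0],[0,0,0.025,0,0,-6.9,0],[0,0,0,0,0,0,0],[0,0,0,0,0,0,0]]'; python3 goto.py .638 .179 .069 63
```

```text
time: 10.63
tcp_pos: [0.6362, 0.1686, 0.1527]
eef_rot: [-0.0, 0.855, 0.519, -0.001]
ft_force: [0.7, 0.8, 1.5]
width: -0.0002
t 10.63 tcp [0.6362 0.1686 0.1527] az 62.59 zdir [-0.002 -0.001 -1.   ] F [0.66 0.78 1.49]
shift(before turn) [ 0.0102 -0.003   0.0837]
turn z -0.41 shift after turn [ 0.0101 -0.0031  0.0837]
```

```bash
python3 -m creep '[[0.01,0,0.02,0,0,0,0],[0,0,0.022,0,0,0,0],[0,0,0.022,0,0,0,0],[0,0,0.02,0,0,0,0],[0,0,0,0,0,0,0],[0,0,0,0,0,0,0]]'; python3 goto.py .587 .2475 .069 
python3 -m creep '[[0,-0.002,0,0,0,0,0],[0,-0.002,0,0,0,0,0],[0,-0.002,0,0,0,0,0],[0,-0.002,0,0,0,0,0],[0,0,0,0,0,0,0]]'; python3 goto.py .587 .2475 .069 
```

```text
time: 11.13
tcp_pos: [0.6416, 0.1788, 0.0707]
eef_rot: [0.0, 0.854, 0.52, 0.0]
ft_force: [0.4, 0.6, 1.3]
width: -0.0002
t 11.13 tcp [0.6416 0.1788 0.0707] az 62.69 zdir [ 0.001 -0.    -1.   ] F [0.35 0.59 1.34]
shift(before turn) [ 0.036  -0.08    0.0016]
time: 11.55
tcp_pos: [0.6337, 0.183, 0.07]
eef_rot: [0.0, 0.853, 0.522, 0.0]
ft_force: [-0.3, -0.2, -0.0]
width: -0.0
t 11.55 tcp [0.6337 0.183  0.07  ] az 62.89 zdir [ 0.001  0.    -1.   ] F [-0.3  -0.18 -0.02]
shift(before turn) [ 0.0361 -0.0709  0.0009]
```

```bash
python3 -m creep '[[0,-0.002,0,0,0,0,0],[0,-0.002,0,0,0,0,0],[-0.0037,-0.002,0,0,0,3,0],[-0.0037,-0.002,0,0,0,3,0],[-0.0037,-0.002,0,0,0,3,0],[-0.0037,-0.002,0,0,0,3,0],[-0.0037,-0.002,0,0,0,3,0],[-0.0037,-0.002,0,0,0,3,0],[-0.0037,-0.002,0,0,0,3,0],[-0.0037,-0.002,0,0,0,3,0],[0,0,0,0,0,0,0],[0,0,0,0,0,0,0]]'; python3 goto.py .587 .2475 .069
```

```text
time: 12.55
tcp_pos: [0.5998, 0.171, 0.0694]
eef_rot: [0.0, 0.943, 0.334, 0.0]
ft_force: [-0.1, -0.6, 0.3]
width: 0.0002
t 12.55 tcp [0.5998 0.171  0.0694] az 38.98 zdir [ 0. -0. -1.] F [-0.08 -0.59  0.3 ]
shift(before turn) [ 0.0382 -0.0675  0.0004]
```

```bash
python3 -m creep '[[-0.0035,-0.0021,0,0,0,3,0],[-0.0035,-0.0021,0,0,0,3,0],[-0.0035,-0.0021,0,0,0,3,0],[-0.0035,-0.0021,0,0,0,3,0],[-0.0035,-0.0021,0,0,0,3,0],[-0.0035,-0.0021,0,0,0,3,0],[0,0,0,0,0,0,0],[0,0,0,0,0,0,0]]'; python3 goto.py .587 .2475 .069
python3 - <<'E'
from h import *
o=[]
for n,x,y in(("top",215,180),("side",280,180)):
    im,d,P=pts(n);o.append(cv2.resize(im[y:y+75,x:x+100],None,fx=4,fy=4,interpolation=2))
cv2.imwrite("pics/p3.png",np.hstack(o))
E
```

```text
time: 13.22
tcp_pos: [0.5756, 0.1709, 0.0693]
eef_rot: [-0.0, 0.983, 0.183, 0.0]
ft_force: [-0.7, 0.0, -0.1]
width: 0.0002
t 13.22 tcp [0.5756 0.1709 0.0693] az 21.06 zdir [ 0.  0. -1.] F [-0.73  0.01 -0.12]
shift(before turn) [ 0.0382 -0.0674  0.0003]
```

View pics/p3.png

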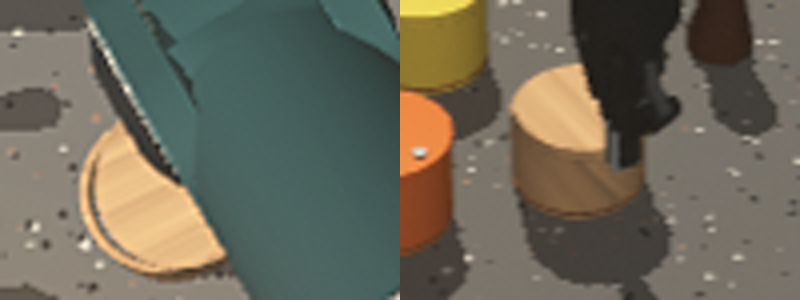

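The lid now covers most of the box, with a thin crescent of rim still showing on the left at (90,190). I'll go on in small steps and watch the force.

```bash
for i in 1; do python3 -m creep '[[-0.0012,-0.0007,0,0,0,1,0],[-0.0012,-0.0007,0,0,0,1,0],[-0.0012,-0.0007,0,0,0,1,0],[-0.0012,-0.0007,0,0,0,1,0],[-0.0012,-0.0007,0,0,0,1,0],[-0.0012,-0.0007,0,0,0,1,0],[0,0,0,0,0,0,0]]'|grep -E "pos|force"; python3 -m creep '[[-0.0012,-0.0007,0,0,0,1,0],[-0.0012,-0.0007,0,0,0,1,0],[0,0,0,0,0,0,0]]'|grep -E "pos|force"; python3 -m creep '[[-0.0012,-0.0007,0,0,0,1,0],[-0.0012,-0.0007,0,0,0,1,0],[0,0,0,0,0,0,0]]'|grep -E "pos|force"; done; python3 goto.py .587 .2475 .069
cat > sl.py <<'E'
from h import *
def look(tag):
    o=[]
    for n,x,y in(("top",215,180),("side",280,180)):
        im,d,P=pts(n);o.append(cv2.resize(im[y:y+75,x:x+100],None,fx=4,fy=4,interpolation=2))
        m=(P[...,2]>.071)&(P[...,2]<.083)&(np.hypot(P[...,0]-.55,P[...,1]-.24)<.08)&(d>0);Q=P[m]
        print(n,"lid pts",m.sum(),Q.min(0).round(4),Q.max(0).round(4))
        m=(P[...,2]>.06)&(P[...,2]<.0695)&(np.hypot(P[...,0]-.55,P[...,1]-.24)<.06)&(d>0);Q=P[m]
        print("  rim",m.sum(),Q.min(0).round(4),Q.max(0).round(4))
    cv2.imwrite(f"pics/{tag}.png",np.hstack(o))
E
python3 -c "
from sl import *;look('p4')"
```

```text
tcp_pos: [0.5669, 0.1726, 0.0693]
ft_force: [-0.4, -0.9, 0.3]
tcp_pos: [0.5643, 0.1733, 0.0693]
ft_force: [0.5, -0.3, -0.5]
tcp_pos: [0.5616, 0.1742, 0.0693]
ft_force: [-0.0, -1.3, -0.1]
t 14.4 tcp [0.5616 0.1742 0.0693] az 10.8 zdir [-0.  0. -1.] F [-0.05 -1.27 -0.06]
shift(before turn) [ 0.0387 -0.0673  0.0003]
top lid pts 466 [0.4988 0.2185 0.0712] [0.5774 0.2875 0.0829]
  rim 45 [0.4992 0.219  0.0607] [0.5761 0.2912 0.0689]
side lid pts 381 [0.5008 0.1618 0.0711] [0.6039 0.2858 0.0827]
  rim 19 [0.5036 0.1902 0.0603] [0.5859 0.2584 0.0695]
```

```bash
for r in 1; do python3 -m creep '[[-0.0012,-0.0007,0,0,0,1,0],[-0.0012,-0.0007,0,0,0,1,0],[0,0,0,0,0,0,0]]'|grep -E "pos|force"; python3 -m creep '[[-0.0012,-0.0007,0,0,0,1,0],[-0.0012,-0.0007,0,0,0,1,0],[0,0,0,0,0,0,0]]'|grep -E "pos|force"; done; python3 goto.py .587 .2475 .069;python3 -c "
from sl import *;look('p4')"
```

```text
tcp_pos: [0.5591, 0.1751, 0.0693]
ft_force: [0.3, -0.2, -0.3]
tcp_pos: [0.5564, 0.1762, 0.0693]
ft_force: [1.1, -0.3, -0.3]
t 15.0 tcp [0.5564 0.1762 0.0693] az 6.8 zdir [-0.  0. -1.] F [ 1.05 -0.28 -0.34]
shift(before turn) [ 0.0388 -0.0672  0.0003]
top lid pts 384 [0.4982 0.2256 0.0711] [0.5748 0.2898 0.0824]
  rim 7 [0.4995 0.2287 0.0612] [0.5351 0.2906 0.0675]
side lid pts 381 [0.501  0.1606 0.0711] [0.6015 0.2916 0.0829]
  rim 30 [0.5011 0.1934 0.0601] [0.5928 0.2383 0.0693]
```

View pics/p4.png

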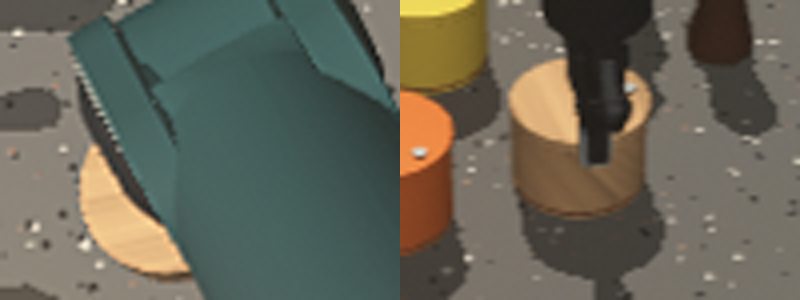

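No rim shows on the left any more, so it is nearly shut. I'll take 1° steps until the stop is felt.

```bash
for r in 1; do python3 -m creep '[[-0.0012,-0.0007,0,0,0,1,0],[0,0,0,0,0,0,0],[0,0,0,0,0,0,0]]'|grep -E "pos|force"; python3 -m creep '[[-0.0012,-0.0007,0,0,0,1,0],[0,0,0,0,0,0,0],[0,0,0,0,0,0,0]]'|grep -E "pos|force";  done; python3 goto.py .587 .2475 .069;python3 -c "
from sl import *;look('p5')"
```

```text
tcp_pos: [0.5554, 0.1766, 0.0693]
ft_force: [0.5, 0.6, 0.3]
tcp_pos: [0.5541, 0.1772, 0.0693]
ft_force: [-0.2, -1.4, -0.5]
t 15.6 tcp [0.5541 0.1772 0.0693] az 4.88 zdir [-0.  0. -1.] F [-0.17 -1.36 -0.5 ]
shift(before turn) [ 0.0388 -0.0673  0.0003]
top lid pts 352 [0.4981 0.2301 0.0713] [0.5725 0.2918 0.0828]
  rim 3 [0.4994 0.2286 0.0678] [0.544  0.2923 0.0695]
side lid pts 393 [0.5008 0.1621 0.0711] [0.6018 0.2924 0.0829]
  rim 32 [0.501  0.1894 0.0603] [0.5927 0.2361 0.0693]
```

```bash
python3 -m creep '[[-0.0012,-0.0007,0,0,0,1,0],[0,0,0,0,0,0,0],[0,0,0,0,0,0,0]]'|grep -E "pos|force"; python3 -c "
from h import *
for i in range(6):
  cams.read_camera('side'); print(np.round(read_state()['ft_force'],1))"
python3 -m creep '[[-0.0012,-0.0007,0,0,0,1,0],[0,0,0,0,0,0,0],[0,0,0,0,0,0,0]]'|grep -E "pos|force";  python3 -c "
from h import *
for i in range(6):
  cams.read_camera('side'); print(np.round(read_state()['ft_force'],1))"
```

```text
tcp_pos: [0.5528, 0.1778, 0.0693]
ft_force: [-0.4, 0.2, -0.2]
[-0.1 -0.4  1.3]
[-0.4  0.   1. ]
[-0.3 -1.6 -0.1]
[ 0.5 -0.5  0.5]
[0.2 0.5 0. ]
[ 0.1 -0.8 -0.4]
tcp_pos: [0.5516, 0.1784, 0.0693]
ft_force: [0.2, -0.1, 0.7]
[ 0.2 -0.4 -0.1]
[-0.2 -1.  -0.3]
[-0.7 -0.2  0.1]
[0.5 0.1 0. ]
[-0.2 -0.1 -0. ]
[ 0.1 -0.7 -0. ]
```

```bash
cat > f.py <<'E'
from h import *
F=[]
for i in range(5): cams.read_camera('side'); F.append(read_state()['ft_force'])
s=read_state();print("t",round(s['time'],2),"F",np.mean(F,0).round(2),np.round(s['tcp_pos'],4))
E
python3 -m creep '[[-0.0012,-0.0007,0,0,0,1,0],[0,0,0,0,0,0,0]]' >/dev/null; python3 f.py
python3 -m creep '[[-0.0012,-0.0007,0,0,0,1,0],[0,0,0,0,0,0,0]]' >/dev/null; python3 f.py; python3 goto.py .587 .2475 .069;python3 -c "
from sl import *;look('p5')"
```

```text
t 17.22 F [ 0.02 -0.44  0.  ] [0.5504 0.1791 0.0693]
t 17.63 F [0.16 0.32 0.34] [0.5492 0.1797 0.0693]
t 17.63 tcp [0.5492 0.1797 0.0693] az 0.89 zdir [-0.  0. -1.] F [-0.74  0.32  0.26]
shift(before turn) [ 0.0388 -0.0672  0.0003]
top lid pts 283 [0.4983 0.2372 0.0711] [0.5676 0.2944 0.0823]
  rim 3 [0.4992 0.2553 0.0653] [0.5537 0.2903 0.0693]
side lid pts 406 [0.4989 0.1662 0.0711] [0.6015 0.293  0.0828]
  rim 56 [0.4989 0.1908 0.06  ] [0.5966 0.2514 0.0695]
```

View pics/p5.png

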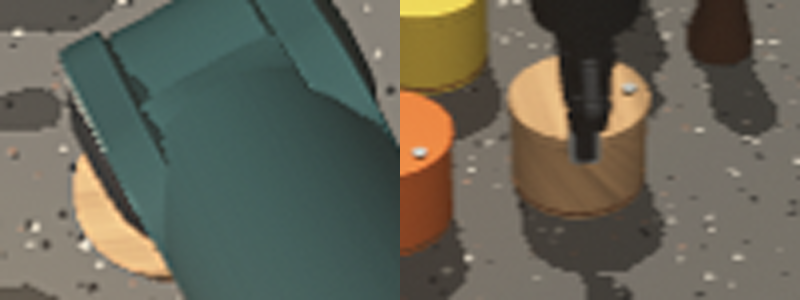

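```bash
python3 -m creep '[[-0.0006,-0.0004,0,0,0,0.5,0],[0,0,0,0,0,0,0]]' >/dev/null; python3 f.py
python3 -m creep '[[-0.0006,-0.0004,0,0,0,0.5,0],[0,0,0,0,0,0,0]]' >/dev/null; python3 f.py;python3 -m creep '[[-0.0006,-0.0004,0,0,0,0.5,0],[0,0,0,0,0,0,0]]' >/dev/null; python3 f.py
python3 -c "
from sl import *;look('p6')"
```

```text
t 18.15 F [ 0.52 -0.78 -0.12] [0.5487 0.18   0.0693]
t 18.57 F [ 1.12 -2.55  0.56] [0.5481 0.1803 0.0693]
t 18.98 F [ 0.48 -3.57  0.83] [0.5473 0.1807 0.0693]
top lid pts 250 [0.498  0.239  0.0715] [0.565  0.2947 0.0827]
  rim 1 [0.5586 0.2905 0.0692] [0.5586 0.2905 0.0692]
side lid pts 409 [0.4985 0.1672 0.0711] [0.6011 0.2937 0.0827]
  rim 50 [0.501  0.1939 0.0602] [0.5964 0.2343 0.0694]
```

The force rose from about 0.8 N to 2.5 N and then 3.6 N, so the lid is at its stop. I'll back off and check everything.

```bash
python3 -m creep '[[0,0.004,0,0,0,0,0],[0,0.01,0,0,0,0,0],[0,0.01,0,0,0,0,0],[0,0,-0.03,0,0,0,0],[0,0,-0.035,0,0,0,0],[0,0,-0.035,0,0,0,0],[0,0,-0.035,0,0,0,0],[0,0,-0.035,0,0,0,0],[-0.02,0.03,0,0,0,0,0],[-0.02,0.03,0,0,0,0,0],[-0.02,0.03,0,0,0,0,0],[-0.02,0.03,0,0,0,0,0],[-0.02,0.03,0,0,0,0,0],[-0.02,0.03,0,0,0,0,0],[0,0.035,0,0,0,0,0],[0,0.035,0,0,0,0,0],[0,0.035,0,0,0,0,0],[0,0.035,0,0,0,0,0],[0,0.035,0,0,0,0,0],[0,0.035,0,0,0,0,0]]'
python3 -m creep '[[-0.01,0.035,0,0,0,0,0],[-0.01,0.035,0,0,0,0,0],[-0.01,0.035,0,0,0,0,0],[-0.01,0.035,0,0,0,0,0],[-0.01,0.035,0,0,0,0,0],[0,0.035,0,0,0,0,0],[0,0.035,0,0,0,0,0],[0,0.03,0,0,0,0,0],[0,0,0,0,0,0,0],[0,0,0,0,0,0,0]]'
python3 - <<'E'
from lid import *
A0,B0=np.load("top0.npz"),np.load("side0.npz")
o=[]
for n,D0 in(("top",A0),("side",B0)):
    im,d,P=pts(n);np.savez(n+"1.npz",im=im,d=d,P=P)
    for nm,c,zt in(("tall",(.5397,-.139),.108),("short",(.56,-.2275),.086)):
        q=P[d>0];r=np.hypot(*(q[:,:2]-c).T);k=q[(r<.018)&(q[:,2]>zt-.02)];k2=q[(r<.03)&(q[:,2]>zt)]
        print(n,nm,len(k),"plane",np.linalg.lstsq(np.c_[k[:,:2]-c,np.ones(len(k))],k[:,2],rcond=None)[0].round(3),"c",((k2.min(0)+k2.max(0))/2)[:2].round(4),"high",(q[r<.06,2]>zt+.015).sum())
    m=(P[...,2]>.0715)&(P[...,2]<.083)&(np.hypot(P[...,0]-.55,P[...,1]-.24)<.08)&(d>0);Q=P[m];print(n,"lid bbox",Q.min(0).round(4),Q.max(0).round(4))
    g=cv2.absdiff(im,D0['im']).max(2)>40
    x,y=(225,185) if n=="top" else(280,180);a=cv2.resize(im[y:y+75,x:x+100],None,fx=4,fy=4,interpolation=2)
    x,y=(375,190) if n=="top" else(295,270);b=cv2.resize(im[y:y+75,x:x+100],None,fx=4,fy=4,interpolation=2)
    o.append(np.hstack([a,b]))
cv2.imwrite("pics/p7.png",np.vstack(o))
E
```

```text
time: 20.75
tcp_pos: [0.4219, -0.2342, 0.2394]
eef_rot: [0.0, 1.0, -0.006, 0.0]
ft_force: [1.0, -0.1, -0.2]
width: 0.0002
time: 21.58
tcp_pos: [0.3683, -0.5078, 0.2385]
eef_rot: [-0.0, 1.0, -0.007, -0.0]
ft_force: [-0.0, 1.0, -0.7]
width: -0.0001
top tall 185 plane [-0.005 -0.006  0.115] c [ 0.5371 -0.1391] high 0
top short 175 plane [-0.005 -0.001  0.093] c [ 0.5567 -0.2271] high 0
top lid bbox [0.4979 0.1928 0.0715] [0.6004 0.2944 0.0827]
side tall 147 plane [0.035 0.167 0.115] c [ 0.5393 -0.139 ] high 0
side short 161 plane [0.001 0.167 0.093] c [ 0.5584 -0.226 ] high 0
side lid bbox [0.4986 0.1878 0.0716] [0.6016 0.2991 0.0828]
```

View pics/p7.png

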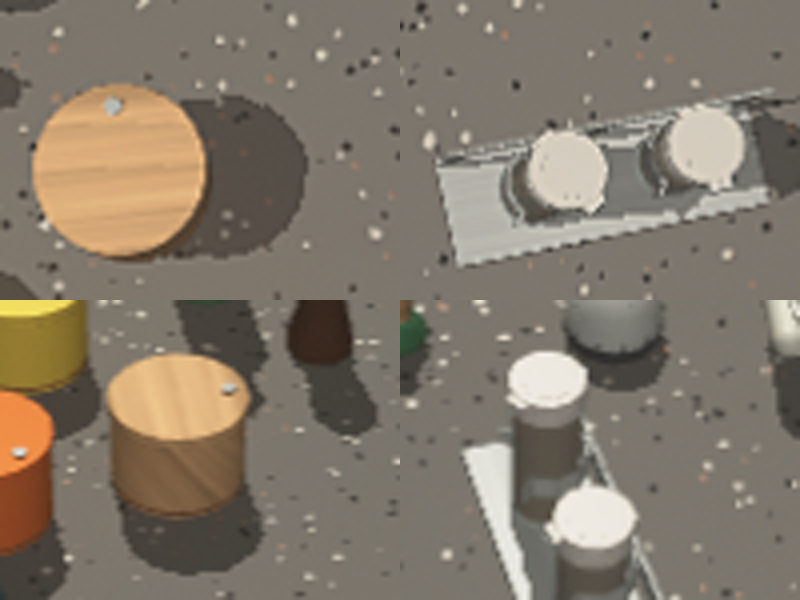

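```bash
python3 - <<'E'
import numpy as np,cv2
for n,(u,v) in(("top",(253,211)),("side",(337,277-180+100))):
    p=[]
    for k in"01":
        D=np.load(n+k+".npz");P=D['P'];h=cv2.cvtColor(D['im'],cv2.COLOR_BGR2HSV)
        m=(h[...,1]<60)&(np.hypot(P[...,0]-.587,P[...,1]-.2475)<.012)&(P[...,2]>.07)
        vv,uu=np.nonzero(m);p.append((len(uu),uu.mean().round(2),vv.mean().round(2)))
        g=D['im'][225:236,300:360] if n=="side" else None
    print(n,p)
a,b=[np.load(f"side{k}.npz")['im'] for k in"01"]
# box bottom part & shifts of everything listed
f=lambda im:np.float32(cv2.cvtColor(im,6))
for nm,(x,y,w,h) in dict(boxbase=(303,218,52,22),rack=(310,330,60,40),timer=(334,258,30,28),stopper=(284,262,20,24),hen=(384,248,70,50),mill=(350,150,22,48)).items():
    t=b[y:y+h,x:x+w];A=a[y-3:y+h+3,x-3:x+w+3];r=cv2.matchTemplate(A,t,cv2.TM_SQDIFF);i=cv2.minMaxLoc(r)[2]
    print(nm,"shift px",3-i[0],3-i[1],"rms",np.sqrt(r.min()/t.size).round(1))
E
```

```text
top [(15, np.float64(252.53), np.float64(210.87)), (15, np.float64(252.53), np.float64(211.13))]
side [(6, np.float64(337.0), np.float64(201.5)), (6, np.float64(337.0), np.float64(201.5))]
boxbase shift px -1 -2 rms 20.5
rack shift px 0 0 rms 22.9
timer shift px 0 0 rms 23.3
stopper shift px 0 0 rms 18.0
hen shift px 0 0 rms 15.2
mill shift px 0 0 rms 9.7
```

```bash
python3 -c "
from h import *
print(arm.hand_in())"
```

```text
the job is handed in; nothing more can be done
None
```

I pushed both jar lids shut with the closed fingertips, the short jar's first and then the tall one's. After that I swung the salt box lid round until it met its stop, and moved the arm clear. The job was handed in at about 22 s of the 58 s allowed.

**Jar lids:** In the last top view both lids lie flat, with tops at about 0.115 m and 0.093 m and slopes under 0.01. Each took about 12 to 16 N of downward press at the end. The jars still stand in their clips.

**Salt lid:** The force on the finger rose to 3.6 N at the stop, and no rim shows in the pictures. The pin is within 0.3 pixel of where it was, so the box did not shift noticeably.

**Bystanders:** The rack, egg timer, stopper, hen and pepper mill show no image shift. I did not compare the oil bottle, basil pot or egg cup one by one.

**Checks that disagreed:**
- The side-view depth gave jar lid slopes of 0.17, where the top view gave flat. I put this down to edge noise.
- Matching the salt box base between the first and last side pictures suggested a shift of 1 to 2 pixels. I put it down to the lid's changed shadow, since the pin had not moved.
- The lid's middle lies about 2 mm from my rough fit of the box centre, which is within that fit's error.

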